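# Right the tipped tin and hold up the full one

## Robot

A 7-joint arm with a two-finger parallel gripper is mounted at the origin on the work surface. World frame = base frame: x ahead of the robot, y to its left, z up, the work surface at z = 0. Lengths are in m, angles in degrees, forces in N, time in s.
With the tool pointing down it reaches from about 0.35 to 0.775 m from the base axis. Payload 3.1 kg.
Tool frame: the origin (TCP) lies on the centre line of the jaws, within the pads' length; the fingertips stand 17 mm ahead of it and the grasp point (between the pads) lies 2 mm behind it (robot.tip_reach is the distance from the TCP to the fingertips, in m); z points along the fingers, y is the line along which they close (so a half turn about z gives the same grasp; the last joint's range is limited). The gripper opens to 85 mm and grips with 20 to 120 N. Pads are 22 mm wide; open, the fingers measure 114 mm over their backs; the gripper's body (76 mm by 85 mm) begins 54 mm behind the grasp point. The pads swing forward as they close: fully open they stand 13 mm farther back than shut.
Start: joints at [68.027, 17.813, 0.802, 86.603, -0.252, 75.585, -1.558], TCP at [0.184, -0.518, 0.248] pointing down, gripper open.
Joint ranges: [-154.91, 154.91], [-16.99, 109.72], [-72.82, 74.43], [7.12, 147.25], [-82.49, 262.49], [11.32, 116.49], [-174.64, 174.64]. Speed limits (degrees/s): [159.86, 159.86, 180, 180, 180, 180, 180].

## Interface

Orientations are given as [roll, pitch, yaw] about the fixed x, y, z axes, in that order (R = Rz(yaw) Ry(pitch) Rx(roll)).
In Python, from station import robot, fingers, vision, workorder, recognise gives the robot as it stands. Calls block until the motion is done:
- robot.move_to(position, orientation): joint-space move of the TCP to a pose.
- robot.line_to(position, orientation=None, velocity=0.15, f_stop=None): straight line of the TCP; orientation=None keeps the orientation; velocity is the mean speed in m/s. With f_stop (N) it stops when the force on the tool has changed by that much, and returns True; else False.
- robot.move_j(angles): joint-space move.
- fingers.gripper_to(opening, force=None): opening from 0.0 (shut) to 1.0 (fully open); force is the grip in N (None keeps the last); returns when the fingers have stopped.
- robot.pause(seconds).
- robot.inverse_kinematics(position, orientation): joint angles nearest the present ones, or None.
- vision.grab_frame(name): name is "scene" or "side" or "wrist"; returns the picture (384x512x3 uint8, red, green, blue); there is no depth.
- vision.calibration(name): a dict with "mtx" (3x3 intrinsics, pixels), "extrinsics" (4x4, takes a point from world to camera coordinates); the wrist camera has in their place "T_tool_cam" (4x4, takes a point from camera to tool coordinates, whose origin is the TCP and whose axes are the flange's). Camera axes: x right, y up, looking along -z (the intrinsics and any distortion apply to the point x, -y, -z); pixel columns grow to the right and rows downward; lengths in m; the calibration is good to about 2 mm. The wrist camera is an equidistant fisheye: a pixel r from the principal point sees the ray r / f radians off the axis. A picture is of the moment at which its call begins: read the wrist's pose just before it. calibration takes no time and is no camera call.
A pose or a line that the arm cannot do raises robot.PlanningError and nothing moves.
- workorder.close_job(): hands the job in; it is judged then, once.
Trained networks look in the newest picture that a camera, given by its name, has taken for a name from the list of things; names that differ only in an ending like _2 or _b are one class to them, and where a whole thing is asked for, a point or a joint stands for the part that bears it (a point fixed in the world has none). Each returns a list of dicts, best first, with "p" (0 to 1); they miss things now and then, are a little off and sometimes report something else, mostly with a low value. They report only what shows in the picture. A call takes as long as a camera call. They do not tell look-alikes from the thing itself.
- recognise(label, camera): "rect" ([centre column, centre row, width, height] in pixels, round what is visible of it).
Readings, each from a call of its own:
- robot.current_time_s(): time.
- robot.current_joint_positions(): joint angles.
- robot.current_dq(): joint speeds.
- robot.current_joint_torque(): joint torques, N m.
- robot.current_tool_pos(): TCP position.
- robot.current_eef_rot(): TCP orientation.
- robot.current_contact_force(): force on the tool from outside, world axes, zero at the start.
- robot.current_torque(): the same for the moment, N m.
- robot.current_finger_gap(): opening from 0.0 (shut) to 1.0 (fully open).
- robot.current_gripper_force(): force on a finger pad.
Only numpy, scipy, OpenCV 4.12 (cv2) and the standard library are available. Lean on these libraries where they do the work, as an engineer would, in place of code of your own. Each camera call takes 0.05 s, during which the arm holds its last target. There are 200 camera calls.

## Task

One of the three identical stain-remover tins in the aluminium tray has fallen over: first stand it upright in the tray again and let go of it, so that all three stand. Then heft the tins to find by feel the full one, which is much heavier than the other two nearly empty ones, and hold it up over the tray with its foot more than 10 cm above the tray floor; finish while still holding it there, with the other two tins standing upright in the tray. Leave the drain plugs, jar, scoop, bottle and green box where they are.

Things in the scene. Friction and masses are not known exactly. Their poses are not given: they have to be found in the camera images.
- tray: shallow aluminium tray, fixed, 180 mm (its x) by 480 mm (its y), rim 14 mm high and 4 mm thick, floor 4 mm thick; origin under its centre on the shelf surface, z up. The three tins stand or lie on its floor in a row along its y, about 125 mm apart.
- tin_a_mid (a point): closed tin, 60 mm diameter, 90 mm tall, blue with a bare aluminium lid (top 26 mm). Point: its centre, half-way up; z axis from foot to lid. Stands at the start. The full tin weighs 0.55 to 0.65 kg, each nearly empty one 0.18 to 0.31 kg; any of the three may be the full one.
- tin_b_mid (a point): closed tin, 60 mm diameter, 90 mm tall, blue with a bare aluminium lid (top 26 mm). Point: its centre, half-way up; z axis from foot to lid. Bottom-heavy: set down leaning by up to 25 degrees it rocks upright by itself. This one has fallen over at the start and lies on its side, lid roughly towards the robot. Any place in the row may be its.
- tin_c_mid (a point): closed tin, 60 mm diameter, 90 mm tall, blue with a bare aluminium lid (top 26 mm). Point: its centre, half-way up; z axis from foot to lid. Stands at the start.
- plug_1_mark (a point): bystander in the tray, at one end of the row: grey silicone drain plug, 34 mm diameter, 22 mm high; point at its foot
- plug_2_mark (a point): bystander in the tray, at the other end of the row: drain plug as plug_1
- jar_mark (a point): bystander: white ceramic jar with bamboo lid, 100 mm diameter, 128 mm high; point at the centre of its foot
- scoop_mark (a point): bystander: grey plastic scoop, bowl 70 x 55 x 40 mm with a 110 mm handle towards its own -x; point under the bowl's centre
- bottle_mark (a point): bystander: white bottle, 70 mm diameter, 190 mm high; point at the centre of its foot
- pegbox_mark (a point): bystander: open green box, 100 x 140 x 60 mm; point at the centre of its foot
Not all that is in view belongs to the job. Leave any yellow look-alike of the part that bears tin_b_mid alone.

How it is judged:
By the outcome, as a careful person would: the job done as asked, in the order asked, and still so for the second after the job is handed in, while the arm keeps its last pose, push and grip.
It also fails if it takes over 72 s, if anything falls off the work surface, if the arm or the gripper's body presses on something with over 40 N, if the wrist force passes 120 N, or if a joint passes its speed limit or range.

## Working session

There is one attempt and no reset: what is moved stays moved. The work goes in short steps, each a Python script; the robot and the scene stay as the last script left them, time stands still between calls to the robot, and variables do not carry over. Pictures are saved under pics/ and viewed, at most 10 in all, crops included, and the job is handed in when it is done.

```bash
mkdir -p pics; ls; python3 - <<'E'
from station import robot, vision, recognise
import cv2, numpy as np
ims=[]
for n in ("scene","side"):
    im=vision.grab_frame(n); ims.append(im)
    c=vision.calibration(n); print(n,np.round(c["mtx"],1).tolist(),np.round(c["extrinsics"],4).tolist(),[k for k in c])
    for l in ("tin_a_mid","tin_b_mid","plug_1_mark","tray","jar_mark","pegbox_mark"):
        print(l,[(np.round(d["rect"]).tolist(),round(d["p"],2)) for d in recognise(l,n)])
cv2.imwrite("pics/a.png",cv2.cvtColor(ims[0],cv2.COLOR_RGB2BGR))
cv2.imwrite("pics/b.png",cv2.cvtColor(ims[1],cv2.COLOR_RGB2BGR))
print(robot.current_time_s(),robot.current_eef_rot())
E
```

```text
pics
scene [[421.2, 0.0, 256.3], [0.0, 421.2, 188.1], [0.0, 0.0, 1.0]] [[0.6085, 0.7935, 0.0079, -0.3706], [-0.6705, 0.5087, 0.54, 0.33], [0.4245, -0.3339, 0.8416, -1.4562], [0.0, 0.0, 0.0, 1.0]] ['mtx', 'extrinsics']
tin_a_mid [([271.0, 175.0, 18.0, 39.0], 0.7)]
tin_b_mid [([250.0, 117.0, 38.0, 31.0], 0.8), ([361.0, 110.0, 28.0, 56.0], 0.68), ([308.0, 163.0, 37.0, 29.0], 0.65)]
plug_1_mark [([210.0, 227.0, 14.0, 12.0], 0.39)]
tray [([270.0, 192.0, 165.0, 124.0], 0.93)]
jar_mark [([346.0, 216.0, 44.0, 53.0], 0.77)]
pegbox_mark [([288.0, 267.0, 70.0, 67.0], 0.58)]
side [[370.5, 0.0, 259.7], [0.0, 370.5, 190.3], [0.0, 0.0, 1.0]] [[-0.9168, -0.3988, -0.022, 0.5308], [0.2209, -0.5523, 0.8039, -0.1602], [-0.3327, 0.7321, 0.5944, -0.9966], [0.0, 0.0, 0.0, 1.0]] ['mtx', 'extrinsics']
tin_a_mid [([255.0, 208.0, 20.0, 36.0], 0.75)]
tin_b_mid [([230.0, 237.0, 34.0, 24.0], 0.97), ([321.0, 252.0, 40.0, 24.0], 0.56)]
plug_1_mark []
tray [([247.0, 228.0, 126.0, 116.0], 0.7)]
jar_mark [([174.0, 205.0, 40.0, 54.0], 0.76), ([316.0, 134.0, 42.0, 14.0], 0.53)]
pegbox_mark [([207.0, 176.0, 47.0, 41.0], 0.73)]
0.7 [1.79995334e+02 2.04228806e-03 1.95907950e+01]
```

View pics/a.png

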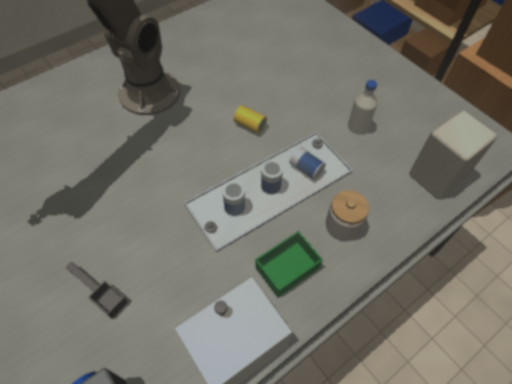

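View pics/b.png

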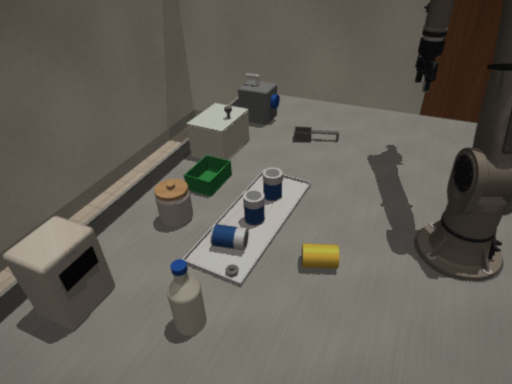

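The scene camera shows the fallen blue tin at (308,163) and standing tins at (271,177) and (234,198). The plugs are at (317,143) and (210,227). The yellow tin at (250,117), outside the tray, is the look-alike, so I'll leave it. The fallen blue one in the tray is tin_b, at (230,237) in the side view. Next I triangulate and view a crop.

```bash
cat > h.py <<'E'
import numpy as np, cv2
from station import robot, fingers, vision, workorder, recognise
from scipy.spatial.transform import Rotation as Ro
def P(n):
    c=vision.calibration(n); return np.array(c["mtx"])@np.diag([1,-1,-1])@np.array(c["extrinsics"])[:3]
def tri(a,b):
    X=cv2.triangulatePoints(P("scene"),P("side"),np.array(a,float).reshape(2,1),np.array(b,float).reshape(2,1))
    return (X[:3]/X[3]).ravel()
def onz(n,uv,z):
    p=P(n); H=np.c_[p[:,0],p[:,1],p[:,2]*z+p[:,3]]; x=np.linalg.solve(H,[*uv,1]); return x[:2]/x[2]
def rpy(az,tilt,yawflip=0):
    """tool z: down, tilted by tilt deg towards azimuth az; jaw axis horizontal, perpendicular to az"""
    a,t=np.radians([az,tilt]); r=np.array([np.cos(a),np.sin(a),0]); 
    z=np.sin(t)*r-np.cos(t)*np.array([0,0,1]); y=np.array([-r[1],r[0],0])*(-1 if yawflip else 1)
    return Ro.from_matrix(np.c_[np.cross(y,z),y,z]).as_euler('xyz',degrees=True)
E
python3 - <<'E'
from h import *
for nm,a,b in (("fallen",(308,163),(230,237)),("mid",(271,177),(254,208)),("far",(234,198),(273,184)),("yellow",(250,117),(321,256)),("plug",(317,143),(232,270))):
    print(nm,np.round(tri(a,b),3))
for n,l in (("scene",((293,158),(323,167))),("side",((247,238),(213,235)))): print("lid,foot",[np.round(onz(n,x,.034),3) for x in l])
for n,l in (("scene",((188,205),(219,245),(352,171),(317,138))),("side",((265,172),(311,183),(238,272),(189,254)))): print("tray",[np.round(onz(n,x,.014),3) for x in l])
im=[vision.grab_frame(n) for n in ("scene","side")]
c=[cv2.resize(im[0][120:250,180:360],(800,578),interpolation=cv2.INTER_CUBIC)[:, :],cv2.resize(im[1][160:280,180:345],(800,582),interpolation=cv2.INTER_CUBIC)]
for k,x in zip("cd",c): cv2.imwrite(f"pics/{k}.png",cv2.cvtColor(x,cv2.COLOR_RGB2BGR))
E
```

```text
fallen [0.573 0.219 0.034]
mid [0.555 0.095 0.048]
far [ 0.548 -0.033  0.05 ]
yellow [0.324 0.192 0.034]
plug [0.523 0.305 0.014]
lid,foot [array([0.534, 0.197]), array([0.613, 0.246])]
lid,foot [array([0.527, 0.204]), array([0.618, 0.229])]
tray [array([ 0.47 , -0.138]), array([ 0.626, -0.139]), array([0.668, 0.318]), array([0.509, 0.319])]
tray [array([ 0.619, -0.138]), array([ 0.45 , -0.134]), array([0.506, 0.305]), array([0.654, 0.299])]
```

View pics/c.png

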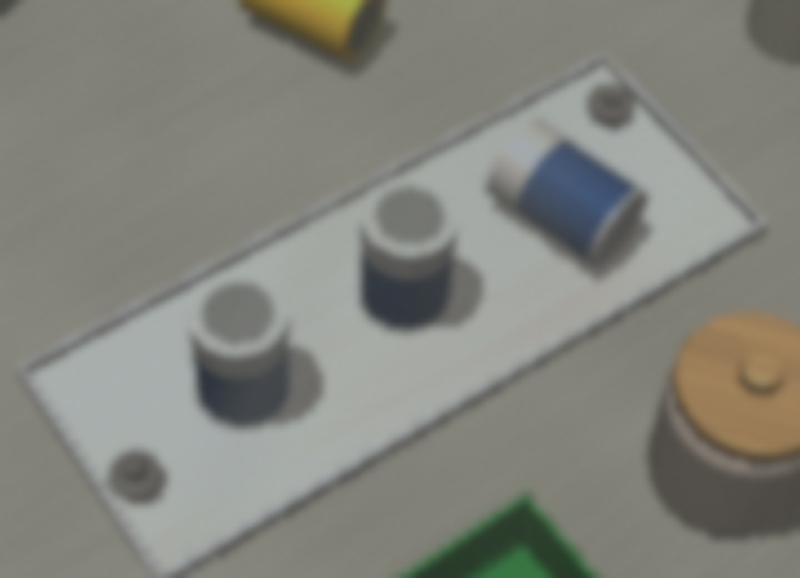

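View pics/d.png

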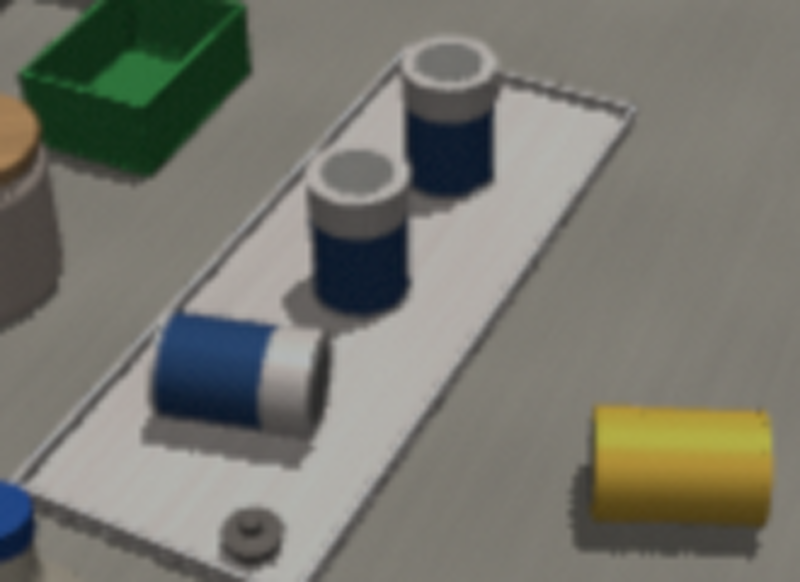

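```bash
python3 - <<'E'
from h import *
print("axis",[np.round(onz("scene",x,.034),3) for x in ((296.6,154.9),(320,171.8))],[np.round(onz("side",x,.034),3) for x in ((244.6,238),(214,235.3))])
for fl in (0,1):
  for t in (60,50,40,30,20,0,-20,-30,-40,-50,-60):
    o=rpy(24,t,fl); r=[]
    for x,y,z in ((.565,.214,.034),(.565,.214,.062),(.565,.214,.15),(.50,.19,.062)):
        q=robot.inverse_kinematics([x,y,z],o); r.append(None if q is None else np.round(q).astype(int).tolist())
    print(fl,t,r)
E
```

```text
axis [array([0.531, 0.213]), array([0.62 , 0.227])] [array([0.533, 0.206]), array([0.615, 0.229])]
0 60 [[31, 62, -62, 139, 163, 62, -30], [30, 54, -62, 139, 160, 58, -35], [32, 30, -61, 138, 157, 39, -50], None]
0 50 [[29, 50, -62, 134, 146, 46, -29], [29, 43, -62, 134, 143, 40, -31], [31, 22, -60, 131, 135, 21, -34], [31, 37, -62, 144, 149, 43, -41]]
0 40 [[27, 43, -61, 128, 121, 34, -11], [28, 37, -61, 127, 114, 29, -8], [23, 17, -51, 123, 70, 13, 28], [30, 29, -61, 137, 125, 26, -23]]
0 30 [[4, 28, -31, 121, 71, 13, 26], [12, 27, -41, 119, 64, 18, 35], [28, 24, -61, 114, 46, 30, 52], [14, 20, -41, 129, 68, 13, 27]]
0 20 [[17, 37, -52, 111, 56, 34, 46], [17, 34, -51, 110, 49, 36, 52], [24, 29, -61, 105, 39, 46, 60], [20, 26, -51, 120, 44, 29, 52]]
0 0 [[15, 52, -62, 91, 49, 68, 56], [15, 49, -62, 90, 46, 69, 58], [15, 42, -62, 84, 38, 76, 64], [19, 42, -62, 101, 42, 63, 57]]
0 -20 [[6, 64, -62, 68, 45, 95, 63], [5, 62, -62, 67, 44, 96, 64], [4, 56, -62, 62, 39, 104, 66], [11, 56, -62, 82, 40, 90, 60]]
0 -30 [[0, 70, -62, 56, 46, 107, 66], [0, 68, -62, 55, 44, 109, 66], [-1, 63, -6
[... 846 characters left out ...]
 42, 33, -123], [18, 24, -51, 105, 30, 42, -113], [20, 26, -52, 120, 45, 30, -128]]
1 0 [[6, 43, -44, 91, 33, 59, -113], [8, 42, -47, 90, 34, 63, -114], [13, 40, -58, 84, 35, 75, -114], [12, 35, -48, 101, 31, 57, -114]]
1 -20 [[0, 57, -45, 69, 32, 88, -110], [0, 56, -47, 68, 33, 91, -110], [1, 52, -52, 62, 33, 101, -110], [5, 49, -49, 82, 30, 85, -113]]
1 -30 [[-5, 64, -44, 56, 32, 102, -107], [-4, 62, -45, 55, 32, 104, -108], [-5, 59, -48, 50, 31, 113, -107], [2, 56, -48, 72, 30, 97, -112]]
1 -40 [[-10, 71, -39, 42, 29, 115, -103], [-12, 68, -35, 41, 26, 116, -102], None, [-3, 63, -45, 61, 28, 109, -110]]
1 -50 [None, None, None, [-23, 63, 1, 52, 0, 115, -89]]
1 -60 [None, None, None, None]
```

```bash
python3 - <<'E'
from h import *
robot.move_j([-18,17.8,0.8,86.6,-.25,75.6,88.4])
p,e=robot.current_tool_pos(),robot.current_eef_rot(); print(np.round(p,3),np.round(e,1),robot.current_time_s(),robot.current_contact_force())
im=vision.grab_frame("wrist"); c=vision.calibration("wrist")
print({k:np.round(v,4).tolist() if k!="x" else 0 for k,v in c.items()})
np.savez("w.npz",p=p,e=e); cv2.imwrite("pics/w.png",cv2.cvtColor(im,cv2.COLOR_RGB2BGR))
for l in ("tin_b_mid","tin_a_mid"): print(l,[(np.round(d["rect"]).tolist(),round(d["p"],2)) for d in recognise(l,"wrist")])
for fl in (0,1):
  for t in (50,45,40,30,20,0,-20,-30,-40):
    o=rpy(14,t,fl); r=[]
    for x,y,z in ((.553,.214,.034),(.553,.214,.062),(.553,.214,.15)):
        q=robot.inverse_kinematics([x,y,z],o); r.append(None if q is None else np.round(q).astype(int).tolist())
    print(fl,t,r)
E
```

```text
[0.53  0.147 0.248] [-180.     0.  -164.6] 3.45 [-0.1927519   0.52212007 -0.81431946]
{'mtx': [[297.3186, 0.0, 253.3702], [0.0, 297.3186, 188.4139], [0.0, 0.0, 1.0]], 'T_tool_cam': [[0.0004, 0.9471, 0.3209, 0.0834], [1.0, -0.0002, -0.0006, 0.0004], [-0.0005, 0.3209, -0.9471, -0.1246], [0.0, 0.0, 0.0, 1.0]]}
tin_b_mid [([301.0, 211.0, 55.0, 84.0], 0.93), ([335.0, 25.0, 55.0, 50.0], 0.73)]
tin_a_mid [([200.0, 178.0, 68.0, 75.0], 0.96), ([61.0, 136.0, 18.0, 24.0], 0.24)]
0 50 [[20, 49, -62, 136, 136, 59, -36], [21, 42, -62, 135, 133, 53, -36], [24, 21, -61, 132, 118, 33, -31]]
0 45 [[21, 45, -62, 133, 127, 50, -30], [21, 39, -62, 132, 123, 45, -29], [25, 20, -62, 129, 102, 28, -15]]
0 40 [[21, 42, -62, 129, 117, 44, -21], [22, 36, -62, 128, 111, 39, -18], [-19, 10, -10, 126, 65, 12, 15]]
0 30 [[-60, 29, 42, 124, -76, 13, 149], [-61, 25, 43, 123, -55, 13, 130], [-28, 12, 1, 117, 15, 22, 65]]
0 20 [[-27, 25, 3, 114, 7, 21, 73], [-27, 23, 2, 113, 7, 25, 73], [-25, 15, 0, 108, 6, 37, 75]]
0 0 [[-22, 34, 0, 94, 0, 52, 81], [-22, 32, 0, 93, 0, 55, 81], [-22, 27, 0, 88, 0, 65, 81]]
0 -20 [[-21
[... 505 characters left out ...]
34, 21, 127], [-15, 21, -15, 130, 126, 17, 135], [-19, 10, -10, 126, 65, 12, -165]]
1 30 [[-60, 29, 42, 124, -76, 13, -31], [-76, 35, 64, 123, -77, 26, -32], [-80, 21, 66, 119, -37, 26, -67]]
1 20 [[-71, 42, 64, 116, -64, 38, -46], [-72, 37, 64, 114, -57, 39, -52], [-75, 26, 65, 110, -35, 43, -70]]
1 0 [[-62, 51, 64, 96, -50, 66, -60], [-62, 48, 64, 95, -46, 68, -63], [-63, 40, 64, 90, -37, 74, -69]]
1 -20 [[-52, 63, 64, 74, -48, 94, -65], [-52, 61, 64, 73, -46, 96, -66], [-51, 55, 64, 68, -41, 102, -69]]
1 -30 [[-47, 69, 64, 62, -48, 107, -68], [-46, 67, 64, 61, -47, 108, -68], [-45, 62, 64, 56, -43, 115, -70]]
1 -40 [[-38, 72, 54, 49, -42, 116, -75], [-35, 68, 43, 48, -33, 115, -79], None]
```

View pics/w.png

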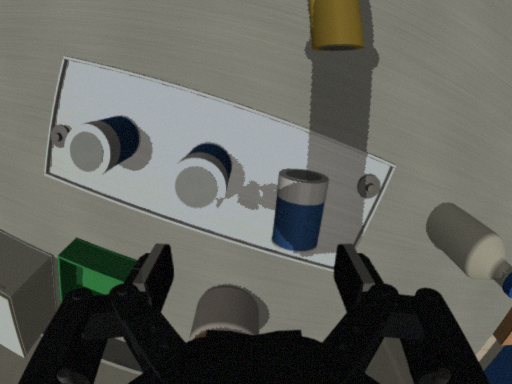

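The wrist view shows the fallen tin from (302,179) at the lid to (296,243) at the foot. The standing lids are at (202,185) and (90,149), and the yellow look-alike is at (336,25).

```bash
cat >> h.py <<'E'
def wz(uv,z,p,e):
    c=vision.calibration("wrist"); K=c["mtx"]; T=np.array(c["T_tool_cam"])
    d=np.array([(uv[0]-K[0][2]),(uv[1]-K[1][2])]); r=np.hypot(*d); th=r/K[0][0]
    ray=np.array([np.sin(th)*d[0]/r,-np.sin(th)*d[1]/r,-np.cos(th)])
    R=Ro.from_euler('xyz',e,degrees=True).as_matrix(); o=R@T[:3,3]+p; v=R@T[:3,:3]@ray
    return (o+v*(z-o[2])/v[2])
E
python3 - <<'E'
from h import *
w=np.load("w.npz"); f=lambda uv,z: np.round(wz(uv,z,w["p"],w["e"])[:2],4)
print("fallen L lid,foot",f((277,178),.034),f((273,243),.034),"R",f((327,180),.034),f((319,243),.034))
print("lid face ctr",f((303,176),.034),"mid top",f((202,185),.094),"far top",f((88,149),.094))
print("plugs",f((369,186),.022),f((59,136),.022),"tray",[f(x,.014) for x in ((66,58),(45,175),(334,268),(394,167))])
print("jar",np.round(tri((346,216),(174,205)),3),"bottle foot",np.round(tri((363,122),(190,312)),3))
E
```

```text
fallen L lid,foot [0.5402 0.179 ] [0.6259 0.1999] R [0.5261 0.2389] [0.6107 0.2593]
lid face ctr [0.5294 0.2085] mid top [0.551  0.0996] far top [ 0.545  -0.0311]
plugs [0.5207 0.3015] [ 0.5622 -0.1229] tray [array([ 0.4551, -0.1364]), array([ 0.6301, -0.1516]), array([0.6551, 0.3055]), array([0.4871, 0.3315])]
jar [0.779 0.175 0.051] bottle foot [0.553 0.466 0.031]
```

```bash
python3 - <<'E'
from h import *
az=13.7; r=np.array([np.cos(np.radians(az)),np.sin(np.radians(az)),0])
g=np.array([.5563,.2146,.034]); o=rpy(az,45,0)
d=Ro.from_euler('xyz',o,degrees=True).as_matrix()[:,2]
fingers.gripper_to(1.0,80)
robot.move_to(g-d*.13,o); print(np.round(robot.current_joint_positions()),robot.current_time_s())
f0=robot.current_contact_force()
print("stop",robot.line_to(g,o,velocity=.12,f_stop=15), np.round(robot.current_tool_pos(),3))
fingers.gripper_to(0.0,80); print(robot.current_finger_gap(),robot.current_gripper_force())
print(robot.line_to(g+[0,0,.13],o,velocity=.15)); robot.pause(.3)
print(robot.current_finger_gap(),np.round(robot.current_contact_force()-f0,2),np.round(robot.current_joint_positions()),robot.current_time_s())
im=vision.grab_frame("side"); cv2.imwrite("pics/e.png",cv2.cvtColor(im[60:320,150:500],cv2.COLOR_RGB2BGR))
for t in (25,0,-20,-33):
    q=robot.inverse_kinematics(g+[0,0,.13],rpy(az,t,0)); print(t,q if q is None else np.round(q))
E
```

```text
[ 24.  11. -61. 141. 114.  26. -36.] 5.7
stop False [0.556 0.215 0.034]
0.6919491833640198 83.81896121038835
False
0.6945338202508623 [-0.06  1.36 -1.77] [ 19.  15. -53. 127.  96.  22. -12.] 8.6083
25 [ 19.  21. -55. 110.  39.  39.  47.]
0 [  6.  33. -44.  85.  23.  71.  63.]
-20 [ -2.  46. -38.  64.  19.  97.  67.]
-33 [ -7.  57. -37.  48.  19. 114.  68.]
```

View pics/e.png

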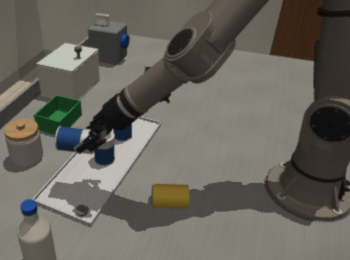

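The tin is held and lifted clear at about (70,138) in this crop, and it reads light (about 1.8 N). Next I tip it upright.

```bash
python3 - <<'E'
from h import *
az=13.7; g=np.array([.5563,.2146,.034])+[0,0,.13]
for t in (25,0,-33): robot.move_to(g,rpy(az,t,0))
robot.pause(.2)
print(np.round(robot.current_contact_force(),2),np.round(robot.current_joint_positions()),robot.current_finger_gap(),robot.current_time_s())
im=vision.grab_frame("side"); cv2.imwrite("pics/f.png",cv2.cvtColor(cv2.resize(im[120:300,120:360],(720,540)),cv2.COLOR_RGB2BGR))
E
```

```text
[-0.11  0.07 -2.24] [ -4.  59. -46.  48.  25. 115.  65.] 0.692544705133973 11.1833
```

View pics/f.png

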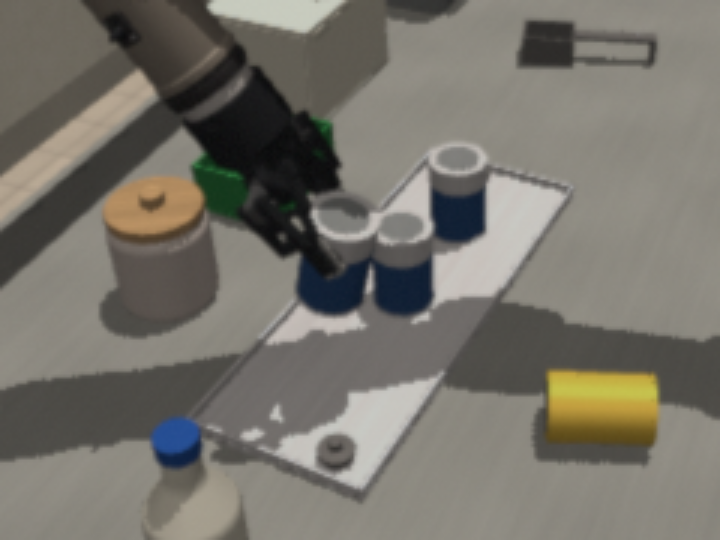

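The tin is close to upright, with its lid up at about (345,210). Next I lower it and release.

```bash
python3 - <<'E'
from h import *
az=13.7; g=np.array([.5563,.2146,.164]); o=rpy(az,-33,0)
robot.line_to(g*[1,1,0]+[0,0,.08],o,velocity=.15)
print("stop",robot.line_to(g*[1,1,0]+[0,0,.062],o,velocity=.03,f_stop=3),np.round(robot.current_tool_pos(),4))
fingers.gripper_to(1.0); robot.pause(.3)
d=Ro.from_euler('xyz',o,degrees=True).as_matrix()[:,2]
robot.line_to(robot.current_tool_pos()-d*.09,o,velocity=.15)
robot.move_j([-18,17.8,0.8,86.6,-.25,75.6,88.4])
p,e=robot.current_tool_pos(),robot.current_eef_rot(); im=vision.grab_frame("wrist"); np.savez("w.npz",p=p,e=e)
print(np.round(p,3),robot.current_contact_force(),robot.current_time_s())
for l in ("tin_b_mid","tin_a_mid"): print(l,[(np.round(x["rect"]).tolist(),round(x["p"],2)) for x in recognise(l,"wrist")])
cv2.imwrite("pics/g.png",cv2.cvtColor(im,cv2.COLOR_RGB2BGR))
E
```

```text
stop True [0.5569 0.215  0.0721]Traceback (most recent call last):
  File "<stdin>", line 7, in <module>
station.PlanningError: the arm cannot follow that straight line within its joint ranges
```

```bash
python3 - <<'E'
from h import *
az=13.7; o=rpy(az,-33,0)
d=Ro.from_euler('xyz',o,degrees=True).as_matrix()[:,2]; p=np.array(robot.current_tool_pos())
for t,k in ((-26,.09),(-20,.09),(-15,.09)):
    try: robot.line_to(p-d*k,rpy(az,t,0),velocity=.12); print("ok",t); break
    except robot.PlanningError as x: print(t,x)
else: raise SystemExit
robot.move_j([-18,17.8,0.8,86.6,-.25,75.6,88.4])
p,e=robot.current_tool_pos(),robot.current_eef_rot(); im=vision.grab_frame("wrist"); np.savez("w.npz",p=p,e=e)
print(np.round(p,3),robot.current_contact_force(),robot.current_time_s())
for l in ("tin_b_mid","tin_a_mid"): print(l,[(np.round(x["rect"]).tolist(),round(x["p"],2)) for x in recognise(l,"wrist")])
cv2.imwrite("pics/g.png",cv2.cvtColor(im,cv2.COLOR_RGB2BGR))
E
```

```text
ok -26
[0.529 0.149 0.248] [ 0.77259426  0.20636653 -0.00475392] 14.7833
tin_b_mid [([303.0, 218.0, 60.0, 77.0], 0.86), ([336.0, 26.0, 55.0, 51.0], 0.72)]
tin_a_mid [([197.0, 179.0, 64.0, 73.0], 0.73)]
```

View pics/g.png

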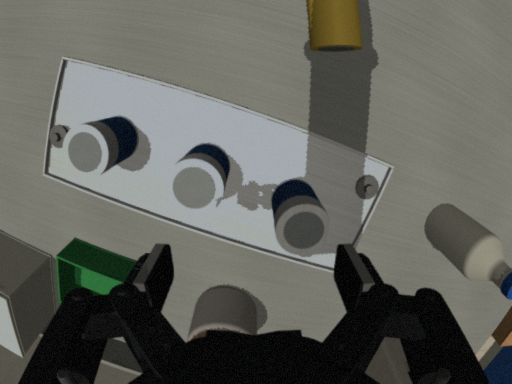

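All three tins now stand, with lids at (302,227), (200,186) and (88,147). Tin_b weighed about 2.2 N, so it is nearly empty. Next I heft the middle one.

```bash
cat >> h.py <<'E'
def heft(xy):
    x,y=xy; o=rpy(np.degrees(np.arctan2(y,x)),0,0)
    robot.move_to([x,y,.19],o); robot.pause(.2); f0=np.array(robot.current_contact_force())
    print("stop",robot.line_to([x,y,.062],o,velocity=.15,f_stop=12),np.round(robot.current_tool_pos(),3))
    fingers.gripper_to(0.0,60); print("gap",robot.current_finger_gap())
    robot.line_to([x,y,.19],o,velocity=.12); robot.pause(.4)
    F=np.mean([robot.current_contact_force() for _ in range(5)],0)
    print("gap",robot.current_finger_gap(),"dF",np.round(F-f0,2),"F",np.round(F,2),"t",robot.current_time_s()); return o
E
python3 - <<'E'
from h import *
w=np.load("w.npz"); f=lambda uv: wz(uv,.094,w["p"],w["e"])[:2]
m=f((200,186)); print(m,f((302,227)),f((88,147))); np.save("far.npy",f((88,147)))
heft(m); np.save("m.npy",m)
E
```

```text
[0.55103762 0.10022238] [0.56664176 0.2129234 ] [ 0.54169424 -0.02869336]
stop False [0.552 0.1   0.063]
gap 0.6966607200677969
gap 0.6990041062058736 dF [-0.24 -0.77 -3.66] F [-0.6   0.3  -3.27] t 18.4667
```

At about 3.3–3.7 N the middle tin is nearly empty too. I put it back and heft the last one.

```bash
python3 - <<'E'
from h import *
m=np.load("m.npy"); p=robot.current_tool_pos()
robot.line_to([p[0],p[1],.075],velocity=.15)
print("down",robot.line_to([p[0],p[1],.058],velocity=.03,f_stop=3),np.round(robot.current_tool_pos(),4))
fingers.gripper_to(1.0); robot.pause(.2)
robot.line_to([p[0],p[1],.19],velocity=.15)
heft(np.load("far.npy"))
im=vision.grab_frame("side"); cv2.imwrite("pics/i.png",cv2.cvtColor(cv2.resize(im[120:300,120:360],(720,540)),cv2.COLOR_RGB2BGR))
E
```

```text
down True [0.5514 0.1003 0.0639]
stop False [ 0.543 -0.029  0.063]
gap 0.7073534088617879
gap 0.7076211333614563 dF [ 0.95 -1.09 -4.3 ] F [ 0.2  -0.2  -4.88] t 25.1583
```

View pics/i.png

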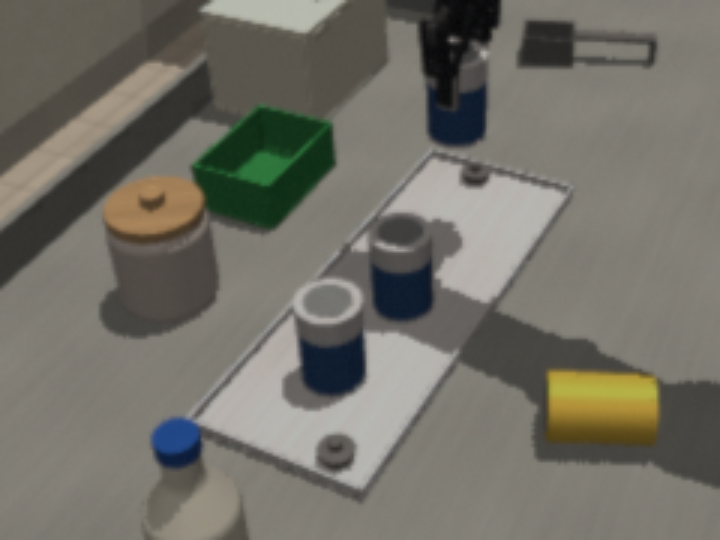

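The readings are 2.2, 3.5 and 4.6 N. The last one should be at least 5.4 N, so the sensor noise matters, and I'll average it over time.

```bash
python3 - <<'E'
from h import *
F=[]
for _ in range(40): F.append(robot.current_contact_force()); robot.pause(.06)
F=np.array(F); print(np.round(F.mean(0),2),np.round(F.std(0),2),np.round(F[::4,2],1)); print(np.round(robot.current_joint_torque(),2),robot.current_time_s())
E
```

```text
[ 0.01  0.11 -6.05] [0.51 0.48 0.47] [-5.7 -5.6 -5.8 -5.7 -6.1 -5.  -6.  -5.8 -5.2 -6.7]
[-0.000e+00 -4.102e+01  1.320e+00 -2.439e+01  1.000e-02 -4.000e-02
 -0.000e+00] 27.5417
```

Averaged, it reads 6.05 N, or 0.62 kg, so this is the full tin. Its foot is about 12.7 cm above the tray floor, and the other two stand at (400,265) and (330,335) in the last picture.

```bash
python3 -c "
from h import *
print(robot.current_tool_pos(),robot.current_finger_gap()); print(workorder.close_job())"
```

```text
[ 0.5416955  -0.02869641  0.19000483] 0.7107520296316602
the job is handed in; nothing more can be done
None
```

I stood the fallen tin upright and let go of it, then found the full tin by feel (0.62 kg). I handed the job in while holding it about 12.7 cm above the tray floor, with the other two standing in the tray.

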